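Line up battery packs with a straightedge

ROBOT

A 6-joint arm with a two-finger parallel gripper is mounted at the origin on the work surface. World frame = base frame: x ahead of the robot, y to its left, z up, the work surface at z = 0. Lengths are in m, angles in rad, forces in N, time in s.
With the tool pointing down it reaches from about 0.4 to 0.825 m from the base axis. Payload 7 kg.
Tool frame: the origin (TCP) lies midway between the tips of the shut fingers; the grasp point (between the pads) lies 19 mm behind it; z points along the fingers, y is the line along which they close (so a half turn about z gives the same grasp; the last joint's range is limited). The gripper opens to 88 mm and grips with 3 to 60 N. Pads are 19 mm wide; open, the fingers measure 130 mm over their backs; the gripper's body (78 mm by 193 mm) begins 47 mm behind the grasp point.
Start: joints at [-1.028, 0.359, 0.012, 0, -1.224, -0.288], TCP at [0.17, -0.653, 0.227] pointing down, gripper open.
Joint ranges: [-3.07, 3.07], [-1.43, 2.12], [-1.02, 1.25], [-3.03, 1.67], [-3.05, -0], [-3.03, 3.03]. Speed limits (rad/s): [2.39, 2.39, 3.01, 3.14, 3.14, 3.14].

INTERFACE

Orientations are given as [roll, pitch, yaw] about the fixed x, y, z axes, in that order (R = Rz(yaw) Ry(pitch) Rx(roll)).
In Python, from station import telemetry, eyes, ticket, recognise, trace gives the robot as it stands. The module is installed in compiled form; this text tells all that it offers.
- The arm moves only by the tool servo_tool, never from a script. Its argument "series" is a list that holds one entry, the list of rows, each a list of 4 numbers: the shift along the tool's x, y, z in mm, then the turn about the tool's z in rad. In form: [[[x, y, z, roll], ...]]. A call has exactly 10 rows; each row shifts and turns the commanded pose from where the row before left it, along the tool's axes as they then stand; what a row does not reach is not made up. A row lasts 1/12 s, in which the tool goes at most 41.7 mm and 7.16 degrees, less where a joint would pass 70% of its speed; a pose out of reach is approached as far as the arm can. A call is refused whole if a number of a shift passes 41.7 or a number of a turn 0.125, either way. A call with a gripper value outside its range is refused whole. "claw" is the gripper's target within -1 to 1 (shut at 1, half-way at 0, fully open at -1), set as the call begins (left out, the last holds). The fingers move at their own pace and stop on an object; "grip_force" is the grip in N (left out, the last holds). Time passes only in rows, so rows that do not move let the fingers close, or fill a call up. It gives the time, the measured TCP pose, the force, the opening and the grip force at its end, in the units of the state.
- telemetry.get_state(): the state, without advancing time (a new reading comes with each control period).
- eyes.grab_frame(name): name is "side" or "top"; returns the picture (420x560x3 uint8, red, green, blue); there is no depth.
- eyes.calibration(name): a dict with "mtx" (3x3 intrinsics, pixels), "rvec" (rotation vector, rad) and "tvec" (3), from world to camera coordinates, as OpenCV has them. Camera axes: x right, y down, z forward; pixel columns grow to the right and rows downward; lengths in m; the calibration is good to about 2 mm. A picture is of the moment at which its call begins. calibration takes no time and is no camera call.
- ticket.job_done(): hands the job in; it is judged then, once.
Trained networks look in the newest picture that a camera, given by its name, has taken for a name from the list of things; names that differ only in an ending like _2 or _b are one class to them, and where a whole thing is asked for, a point or a joint stands for the part that bears it (a point fixed in the world has none). Each returns a list of dicts, best first, with "conf" (0 to 1); they miss things now and then, are a little off and sometimes report something else, mostly with a low value. They report only what shows in the picture. A call takes as long as a camera call. They do not tell look-alikes from the thing itself.
- recognise(camera, name): "position" ([x, y, z] in m, in world coordinates, good to about 4 mm: the middle of the surface that is visible of it).
- trace(camera, name): "mask" (420x560 bool, what is visible of it).
The state is a dict: "t": time; "q": joint angles; "qd": joint speeds; "joint_efforts": joint torques, N m; "eef_pos": TCP position; "ee_rot": TCP orientation; "force": force on the tool from outside, world axes, zero at the start; "moment": the same for the moment, N m; "width": finger opening in m; "gripper_force": force on a finger pad.
Only numpy, scipy, OpenCV 4.12 (cv2) and the standard library are available. Lean on these libraries where they do the work, as an engineer would, in place of code of your own. Each camera call takes 0.05 s, during which the arm holds its last target. There are 200 camera calls.

TASK

Stand the spare battery pack upright in the free place of the row in front of the stop bar and let go of it; then draw the aluminium straightedge out from under the riser by its free end, let it lie on the bench, and take it again by its middle. With its long edge push the three packs back, without ramming them, until they stand in a straight line flat against the stop bar; once the straightedge is out, do not touch the packs with the gripper itself. Finally leave the straightedge lying flat on the bench, let go of it, and leave the tape roll, the carton and the meter where they are.

Things in the scene. Friction and masses are not known exactly. Their poses are not given: they have to be found in the camera images.
- pack_a: One of three identical blue battery packs in smooth slippery wrap (friction 0.24 to 0.36), 0.25 to 0.46 kg: 76 mm deep (its x), 42 mm thick (its y, the way to grip it), 80 mm tall. Origin: centre of its underside. Two stand askew (up to 0.1 rad) in the row, 15 to 45 mm off the stop bar; the third, the spare, stands alone on the bench to the right (-y); which one varies.
- pack_b: One of three identical blue battery packs in smooth slippery wrap (friction 0.24 to 0.36), 0.25 to 0.46 kg: 76 mm deep (its x), 42 mm thick (its y, the way to grip it), 80 mm tall. Origin: centre of its underside. Two stand askew (up to 0.1 rad) in the row, 15 to 45 mm off the stop bar; the third, the spare, stands alone on the bench to the right (-y); which one varies.
- pack_c: One of three identical blue battery packs in smooth slippery wrap (friction 0.24 to 0.36), 0.25 to 0.46 kg: 76 mm deep (its x), 42 mm thick (its y, the way to grip it), 80 mm tall. Origin: centre of its underside. Two stand askew (up to 0.1 rad) in the row, 15 to 45 mm off the stop bar; the third, the spare, stands alone on the bench to the right (-y); which one varies.
- stop_bar: Steel bar fixed on the bench, 20 mm (x) by 230 mm (y) by 40 mm high. Origin: centre of its underside; y runs along it, and its flat face that looks to the robot lies at x = -10 mm in its frame. The row stands in front of this face: three places, at y = -74, 0 and 74 mm in its frame, each marked by a white tag on the bar's top; one is free. A pack flat against the bar has its origin at x = -48 mm in this frame.
- place_mark: Thin printed-paper outline, 70 by 36 mm, stuck flat on the bench (no height to speak of) at the free place of the row; the spare pack is to stand over it. Origin: its centre.
- riser: Low grey steel bench riser, fixed: 150 mm (x) by 170 mm (y), roof 72 to 80 mm above the bench, on two 8 mm side walls along y at x = -71 and 71 mm; its ends (-y and +y) are open. A small black charger is fixed on the roof's +y half, its top 115 mm above the bench. Origin: centre of its underside. The straightedge starts under it and sticks out about 75 mm at its -y end; it comes out along the riser's -y.
- straightedge: Loose aluminium angle straightedge lying on the bench, 0.35 kg, 200 mm long (its y). A flat leaf 8 mm thick reaches from x = -5 to x = 55 mm in its frame; the long edge at x = 55 mm is the pushing edge. An upright rib 10 mm thick (x = -5 to 5 mm), running the whole length, stands 60 mm high over the bench and is what to grip. Origin: on the underside, below the rib's middle (the middle of its length). It starts with the pushing edge away from the robot.
- tape_roll: Bystander: tape roll lying flat, 90 mm diameter, 25 mm high. Origin: centre of its underside.
- carton: Bystander: cardboard box 90 mm (x) by 130 mm (y) by 70 mm high. Origin: centre of its underside.
- meter: Bystander: black hand meter lying flat, 75 mm (x) by 140 mm (y) by 38 mm high. Origin: centre of its underside.
Mind the look-alikes: they are no part of the job. There is more than one size of the straightedge; the job needs the smaller. Leave any red look-alike of the pack_a alone.

How it is judged:
By the outcome, as a careful person would: the job done as asked, in the order asked, and still so for the second after the job is handed in, with the robot touching nothing.
It also fails if it takes over 61 s, if anything falls off the work surface, if the arm or the gripper's body presses on something with over 40 N, if the wrist force passes 120 N, or if a joint passes its speed limit or range.

## Working session

There is one attempt and no reset: what is moved stays moved. The work goes in short steps, Python scripts to look and compute and a tool call to move; the robot and the scene stay as the last step left them, time stands still between calls to the robot, and variables do not carry over. Pictures are saved under pics/ and viewed, at most 13 in all, crops included, and the job is handed in when it is done.

Besides the shell and the picture viewer there is one more tool, called after "Call:" in YAML: its name, and indented under it one key for each argument. servo_tool: Moves the arm, as the interface text tells. Its arguments: {"type":"object","properties":{"series":{"type":"array"},"claw":{"type":"number"},"grip_force":{"type":"number"}},"required":["series"]}

```bash
mkdir -p pics
python3 - <<'E'
from station import telemetry, eyes, recognise
import cv2,numpy as np
for n in("side","top"):
    im=eyes.grab_frame(n); cv2.imwrite(f"pics/{n}0.png",im[:,:,::-1])
    c=eyes.calibration(n); R=cv2.Rodrigues(np.array(c["rvec"],float))[0]; print(n,(-R.T@np.array(c["tvec"]).ravel()).round(3),R.round(2).tolist(),c["mtx"])
    for k in("pack_a","stop_bar","place_mark","riser","straightedge","tape_roll","carton","meter"):
        print(k,[(np.round(d["position"],3).tolist(),round(d["conf"],2)) for d in recognise(n,k)])
s=telemetry.get_state();print(s)
E
```

```text
side [0.25  0.92  1.004] [[-0.98, -0.21, -0.02], [-0.14, 0.7, -0.7], [0.16, -0.68, -0.71]] [[537.87996405   0.         265.79033505]
 [  0.         537.87996405 220.39980855]
 [  0.           0.           1.        ]]
pack_a [([0.636, -0.007, 0.058], 0.9), ([0.632, -0.087, 0.073], 0.83), ([0.428, -0.338, 0.059], 0.68), ([0.54, -0.335, 0.058], 0.63)]
stop_bar [([0.707, -0.008, 0.034], 0.76)]
place_mark [([0.633, 0.052, 0.002], 0.53)]
riser [([0.469, 0.355, 0.079], 0.79)]
straightedge [([0.162, 0.335, 0.042], 0.94), ([0.46, 0.19, 0.025], 0.57)]
tape_roll [([0.674, 0.212, 0.021], 0.73)]
carton [([0.658, 0.398, 0.07], 0.64)]
meter [([0.657, -0.351, 0.031], 0.7)]
top [0.397 0.015 1.188] [[0.02, -1.0, 0.02], [-1.0, -0.02, -0.06], [0.06, -0.02, -1.0]] [[467.3606602    0.         287.31597979]
 [  0.         467.3606602  209.23147165]
 [  0.           0.           1.        ]]
pack_a [([0.635, -0.104, 0.074], 0.89), ([0.538, -0.348, 0.078], 0.82), ([0.427, -0.352, 0.081], 0.62), ([0.626, -0.032, 0.08], 0.55)]
stop_bar [([0.711, -0.026, 0.04], 0.73)]
place_mark [([0.656, -0.375, 0.033], 0.73)
[... 198 characters left out ...]
.666, 0.369, 0.07], 0.79)]
meter []
{'t': 0.9, 'q': array([-1.02792137e+00,  3.58564844e-01,  1.18751545e-02,  2.87223571e-05,
       -1.22408134e+00, -2.88067247e-01]), 'qd': array([ 0.00020872, -0.00130365, -0.00039988,  0.00014548,  0.00180821,
        0.00012712]), 'joint_efforts': array([-6.85307841e-04, -5.82353497e+01,  2.93307191e+01,  7.00273052e+00,
        1.26663304e-02, -3.30596674e-05]), 'eef_pos': array([ 0.1700836 , -0.65319504,  0.22657834]), 'ee_rot': array([-3.14156072e+00, -1.87136213e-05, -2.88677519e+00]), 'force': array([ 0.67610745, -0.0248449 ,  0.10781882]), 'moment': array([-0.01357494,  0.02190285,  0.06295657]), 'gripper_force': 0.0, 'width': 0.08764625262090661}
```

View pics/top0.png

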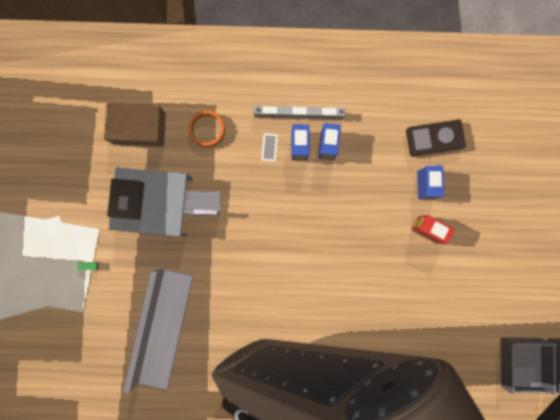

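View pics/side0.png

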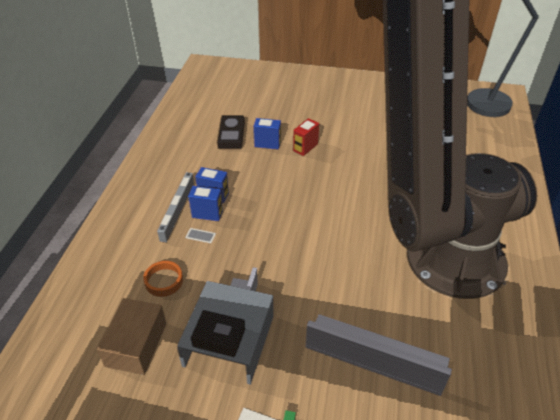

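Candidates in the top view: blue spare at (431,183), with its red look-alike at (434,229). Small straightedge under the riser at (202,202), with the larger look-alike at (160,328). I choose the blue pack and the small straightedge. The free place mark is at (270,147), on the +y end of the row. Next I fit poses by silhouette and check a close crop.

```bash
cat > h.py <<'E'
import numpy as np,cv2
from scipy.optimize import minimize
from station import telemetry,eyes,recognise,trace
C={n:eyes.calibration(n) for n in("side","top")}
def proj(n,P):
    c=C[n];return cv2.projectPoints(np.array(P,float).reshape(-1,3),np.array(c["rvec"],float),np.array(c["tvec"],float),np.array(c["mtx"]),None)[0].reshape(-1,2)
def pix(n,u,v,z):
    c=C[n];R=cv2.Rodrigues(np.array(c["rvec"],float))[0];o=-R.T@np.array(c["tvec"]).ravel()
    d=R.T@np.linalg.inv(c["mtx"])@[u,v,1];return o+d*(z-o[2])/d[2]
def box(x0,x1,y0,y1,z0,z1):return np.array([[x,y,z] for x in(x0,x1) for y in(y0,y1) for z in(z0,z1)])
PACK=[box(-.038,.038,-.021,.021,0,.08)]
EDGE=[box(-.005,.055,-.1,.1,0,.008),box(-.005,.005,-.1,.1,0,.06)]
def world(parts,p):
    c,s=np.cos(p[2]),np.sin(p[2]);R=np.array([[c,-s,0],[s,c,0],[0,0,1]])
    return [q@R.T+[p[0],p[1],0] for q in parts]
def render(n,parts,p):
    m=np.zeros((1680,2240),np.uint8)
    for q in world(parts,p):
        h=cv2.convexHull(((proj(n,q)+.5)*4).astype(np.float32));cv2.fillConvexPoly(m,np.round(h*16).astype(int),1,shift=4)
    return m
def fit(masks,parts,p0):
    M={n:cv2.resize(m.astype(np.float32),(2240,1680),interpolation=cv2.INTER_LINEAR)>.5 for n,m in masks.items()}
    def f(p):
        e=0
        for n,m in M.items():
            r=render(n,parts,p)>0;e+=1-(r&m).sum()/(r|m).sum()
        return e/len(M)
    b=None
    for a in(-.08,.08):
        s=np.array(p0)+[0,0,a];S=np.vstack([s,s+[.01,0,0],s+[0,.01,0],s+[0,0,.1]])
        r=minimize(f,s,method="Nelder-Mead",options=dict(initial_simplex=S,xatol=2e-4,fatol=1e-4))
        if b is None or r.fun<b.fun:b=r
    return b.x.round(4),round(b.fun,3)
def show(n,fn,im,x0,x1,y0,y1,k):
    cv2.imwrite(fn,cv2.resize(im[y0:y1,x0:x1,::-1],None,fx=k,fy=k,interpolation=cv2.INTER_CUBIC))
E
python3 - <<'E'
from h import *
im={n:eyes.grab_frame(n) for n in C}
T={n:[d["mask"] for d in trace(n,"pack_a")] for n in C}
for g in([.635,-.09],[.63,-.02],[.54,-.342]):
    ms={}
    for n in C:
        r=[(( (q:=render(n,PACK,[*g,0])[::4,::4]>0)&m).sum()/(q|m).sum()) for m in T[n]]
        if r and max(r)>.3: ms[n]=T[n][int(np.argmax(r))]
    print(g,list(ms),fit(ms,PACK,[*g,0]),*[(n,fit({n:ms[n]},PACK,[*g,0])) for n in ms])
for n in C:
  for k in("stop_bar","place_mark","riser","straightedge"):
    for d in trace(n,k):
        c,s,a=cv2.minAreaRect(np.argwhere(d["mask"])[:,::-1].astype(np.float32));print(n,k,round(d["conf"],2),np.round(cv2.boxPoints((c,s,a))).tolist())
a=cv2.resize(im["top"][155:250,150:245,::-1],(390,390),interpolation=2);b=cv2.resize(im["top"][155:250,390:485,::-1],(390,390),interpolation=2)
cv2.imwrite("pics/crop1.png",np.hstack([a,b]))
E
```

```text
[0.635, -0.09] ['side', 'top'] (array([ 0.6415, -0.1028, -0.1497]), np.float64(0.238)) ('side', (array([ 0.6432, -0.1036, -0.0148]), np.float64(0.344))) ('top', (array([ 0.6384, -0.1024, -0.1577]), np.float64(0.113)))
[0.63, -0.02] ['side', 'top'] (array([ 0.6368, -0.0303,  0.0194]), np.float64(0.095)) ('side', (array([ 0.6389, -0.0297,  0.0654]), np.float64(0.066))) ('top', (array([ 0.6348, -0.031 ,  0.0198]), np.float64(0.071)))
[0.54, -0.342] ['side', 'top'] (array([ 0.5448, -0.3562,  0.0551]), np.float64(0.091)) ('side', (array([ 0.5454, -0.3548,  0.1141]), np.float64(0.083))) ('top', (array([ 0.5427, -0.3566,  0.063 ]), np.float64(0.073)))
side stop_bar 0.61 [[188.0, 186.0], [222.0, 186.0], [222.0, 220.0], [188.0, 220.0]]
side place_mark 0.5 [[185.0, 238.0], [188.0, 227.0], [215.0, 232.0], [213.0, 243.0]]
side riser 0.95 [[172.0, 363.0], [195.0, 275.0], [277.0, 297.0], [254.0, 385.0]]
side straightedge 0.61 [[231.0, 268.0], [256.0, 268.0], [256.0, 290.0], [231.0, 290.0]]
side straightedge 0.59 [[299.0, 345.0], [312.0, 309.0], [455.0, 361.0], [441.0, 397.0]]
top stop_bar 0.84 [[254.0, 118.0], [254.0, 105.0], [345.0, 108.0], [345.0, 120.0]]
top place_mark 0.74 [[261.0, 160.0], [264.0, 133.0], [278.0, 134.0], [275.0, 161.0]]
top riser 0.89 [[106.0, 229.0], [112.0, 167.0], [190.0, 175.0], [184.0, 237.0]]
top straightedge 0.8 [[122.0, 391.0], [151.0, 265.0], [194.0, 275.0], [165.0, 401.0]]
top straightedge 0.72 [[183.0, 214.0], [184.0, 190.0], [221.0, 192.0], [220.0, 216.0]]
```

View pics/crop1.png

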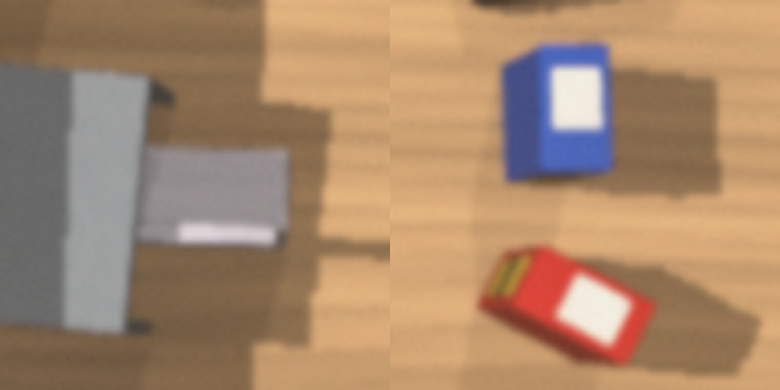

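The crop shows the blue spare and, below it, the red look-alike. On the left is the small straightedge: leaf end at about crop (288,150–240), and the bright strip at the bottom (178–283, 222–245) is the rib top, on the robot side. Now the geometry.

Run:
```python
from h import *
k=95/390.
c=lambda u,v,z:pix("top",150+u*k-.5,155+v*k-.5,z).round(4).tolist()
print("leaf tip far",c(288,150,.008),"leaf at riser far",c(146,148,.008))
print("rib top near edge",c(178,245,.06),c(278,247,.06),"rib top far",c(178,223,.06),c(278,227,.06))
print("riser edge",c(150,77,.076),c(127,330,.076), "west side far/near",c(0,65,.076),c(0,325,.076))
B=cv2.boxPoints
for n in C:
    m=eyes.grab_frame(n)
    for nm,z,h in(("stop_bar",.04,1),("place_mark",0,0)):
        d=trace(n,nm)[0]["mask"]; d=d.astype(np.uint8)
        pts=np.argwhere(d)[:,::-1]
        P=np.array([pix(n,u,v,z)[:2] for u,v in pts],np.float32)
        r=cv2.minAreaRect(P);print(n,nm,r)
# fit bar and mark by model
mk=[trace("top","stop_bar")[0]["mask"]]
BAR=[box(-.01,.01,-.115,.115,0,.04)]
print("bar",fit({"top":mk[0]},BAR,[.71,-.026,0]))
MK=[box(-.035,.035,-.018,.018,0,.0005)]
print("mark",fit({n:trace(n,"place_mark")[0]["mask"] for n in C},MK,[.633,.052,0]))
t=eyes.grab_frame("top")
show("top","pics/row.png",t,240,360,95,170,6)
```

```text
leaf tip far [0.5127, 0.1678, 0.008] leaf at riser far [0.5119, 0.255, 0.008]
rib top near edge [0.4501, 0.2237, 0.06] [0.4503, 0.1651, 0.06] rib top far [0.4631, 0.2241, 0.06] [0.4621, 0.1655, 0.06]
riser edge [0.5468, 0.2403, 0.076] [0.3997, 0.2483, 0.076] west side far/near [0.5517, 0.3274, 0.076] [0.4009, 0.3213, 0.076]
side stop_bar ((0.7122515439987183, -0.008945703506469727), (0.040156275033950806, 0.2563023567199707), 0.0017493535997346044)
side place_mark ((0.634236216545105, 0.0463959202170372), (0.03521003574132919, 0.06943865865468979), 85.95011901855469)
top stop_bar ((0.7098533511161804, -0.029137052595615387), (0.03341325744986534, 0.23227615654468536), 0.7468996047973633)
top place_mark ((0.6299782991409302, 0.045311376452445984), (0.03955947980284691, 0.06938683241605759), 87.11029815673828)
bar (array([ 7.165e-01, -2.870e-02, -4.000e-04]), np.float64(0.072))
mark (array([ 0.6327,  0.0459, -0.0585]), np.float64(0.141))
```

View pics/row.png

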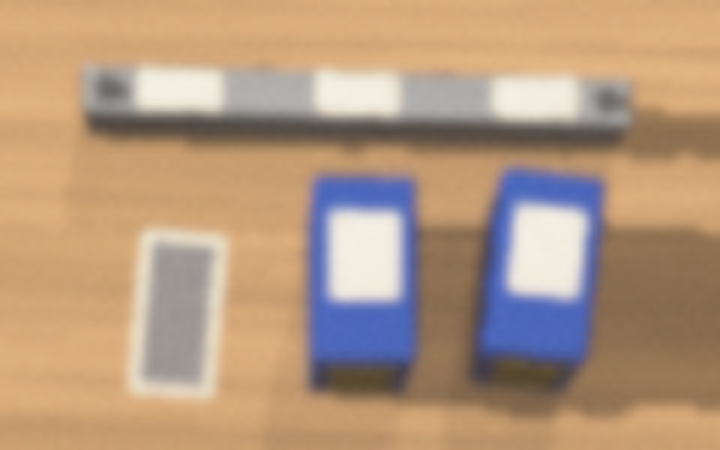

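The row view shows the bar at about yaw 0 with its front face at x≈0.7065. The mark is at crop (180,312) → (0.633, 0.046). Packs stand at the middle and right places, about 32 mm off the bar. All of this agrees with the given sizes. Next I go to the spare pack.

```bash
cat >> h.py <<'E'
def go(x,y,z,yaw):
    s=telemetry.get_state();p=s["eef_pos"];w=s["ee_rot"][2];d=np.array([x,y,z])-p
    t=-((yaw-w+np.pi)%(2*np.pi)-np.pi)
    print("pos",p.round(4),"yaw",round(w,4),"shift mm",np.round(1000*np.array([d[0]*np.cos(yaw)+d[1]*np.sin(yaw),d[0]*np.sin(yaw)-d[1]*np.cos(yaw),-d[2]]),1),"turn first",round(t,4),"F",s["force"].round(1),"w",round(s["width"],4),"t",round(s["t"],2))
E
python3 -c "
from h import *
go(.544,-.3565,.12,-np.pi+.075)"
```

```text
pos [ 0.1701 -0.6532  0.2266] yaw -2.8868 shift mm [-395.1  267.9  106.6] turn first 0.1798 F [-0.5  0.5 -0.6] w 0.087 t 2.0
```

Call:
servo_tool:
  series:
    - [[0, 0, 0, 0.09], [0, 0, 0, 0.09], [-30, 20, 8, 0], [-30, 20, 8, 0], [-30, 20, 8, 0], [-30, 20, 8, 0], [-30, 20, 8, 0], [-30, 20, 8, 0], [-30, 20, 8, 0], [-30, 20, 8, 0]]
  claw: -1
  grip_force: 20

```text
t: 2.83
eef_pos: [0.3987, -0.4745, 0.1625]
ee_rot: [-3.141, 0.0, -3.067]
force: [1.0, -0.4, 0.1]
width: 0.0876
gripper_force: 0.0
```

Call:
servo_tool:
  series:
    - [[-26, 18, 7, 0], [-26, 18, 7, 0], [-26, 18, 7, 0], [-26, 18, 7, 0], [-26, 18, 7, 0], [-25, 18, 7.6, 0], [0, 0, 0, 0], [0, 0, 0, 0], [0, 0, 0, 0], [0, 0, 0, 0]]

```text
t: 3.67
eef_pos: [0.5435, -0.3569, 0.1202]
ee_rot: [-3.141, 0.0, -3.067]
force: [-0.6, -0.3, -0.7]
width: 0.088
gripper_force: 0.0
```

```bash
python3 -c "
from h import *
go(.544,-.3565,.034,-np.pi+.075)
im=eyes.grab_frame('top');a=cv2.resize(im[140:250,380:490,::-1],(390,390),interpolation=2)
im=eyes.grab_frame('side');b=cv2.resize(im[90:200,210:320,::-1],(390,390),interpolation=2)
cv2.imwrite('pics/pre.png',np.hstack([a,b]))"
```

```text
pos [ 0.5435 -0.3569  0.1202] yaw -3.0673 shift mm [-0.5  0.4 86.2] turn first -0.0007 F [-0.6 -0.3 -0.7] w 0.088 t 3.67
```

View pics/pre.png

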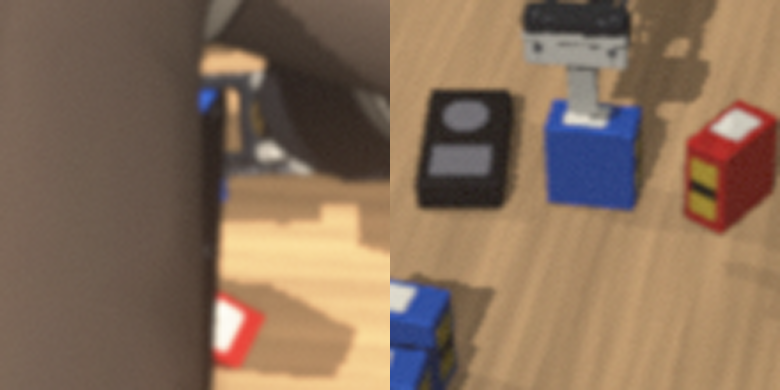

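The side view shows the gripper over the blue pack, finger at crop (583,95), clear of the meter and the red pack. I descend and grip.

Call:
servo_tool:
  series:
    - [[0, 0, 15, 0], [0, 0, 15, 0], [0, 0, 15, 0], [0, 0, 15, 0], [0, 0, 13, 0], [0, 0, 13, 0], [0, 0, 0, 0], [0, 0, 0, 0], [0, 0, 0, 0], [0, 0, 0, 0]]

```text
t: 4.6
eef_pos: [0.5446, -0.357, 0.0352]
ee_rot: [-3.141, 0.002, -3.067]
force: [-0.3, -0.3, -0.1]
width: 0.0878
gripper_force: 0.0
```

Call:
servo_tool:
  series:
    - [[0, 0, 0, 0], [0, 0, 0, 0], [0, 0, 0, 0], [0, 0, 0, 0], [0, 0, 0, 0], [0, 0, 0, 0], [0, 0, 0, 0], [0, 0, 0, 0], [0, 0, 0, 0], [0, 0, 0, 0]]
  claw: 1
  grip_force: 30

```text
t: 5.43
eef_pos: [0.5439, -0.3564, 0.0339]
ee_rot: [3.141, -0.0, -3.067]
force: [0.0, -0.1, -0.4]
width: 0.0423
gripper_force: 29.6
```

Call:
servo_tool:
  series:
    - [[0, 0, -8, 0], [0, 0, -14, 0], [0, 0, -18, 0], [0, 0, -18, 0], [0, 0, -18, 0], [0, 0, -18, 0], [0, 0, -16, 0], [0, 0, 0, 0.037], [0, 0, 0, 0.037], [0, 0, 0, 0]]

```text
t: 6.27
eef_pos: [0.5438, -0.3563, 0.1446]
ee_rot: [3.141, 0.0, 3.141]
force: [0.2, -1.0, -2.7]
width: 0.0422
gripper_force: 29.6
```

```bash
python3 -c "
from h import *
go(.634,.0455,.144,-np.pi)"
```

```text
pos [ 0.5438 -0.3563  0.1446] yaw 3.1405 shift mm [-90.2 401.8   0.6] turn first -0.0011 F [ 0.2 -1.  -2.7] w 0.0422 t 6.27
```

Call:
servo_tool:
  series:
    - [[-4, 15, 0, 0], [-6, 28, 0, 0], [-8, 34, 0, 0], [-8, 34, 0, 0], [-8, 34, 0, 0], [-8, 34, 0, 0], [-8, 34, 0, 0], [-8, 34, 0, 0], [-8, 34, 0, 0], [-8, 34, 0, 0]]

```text
t: 7.1
eef_pos: [0.6175, -0.0397, 0.144]
ee_rot: [-3.142, -0.001, -3.139]
force: [0.1, -0.9, -2.3]
width: 0.0422
gripper_force: 29.6
```

Call:
servo_tool:
  series:
    - [[-8, 34, 0, 0], [-6, 28, 0, 0], [-2, 17, 0, 0], [0, 8, 0, 0], [0, 0, 0, 0], [0, 0, 0, 0], [0, 0, 0, 0], [0, 0, 0, 0], [0, 0, 0, 0], [0, 0, 0, 0]]

```text
t: 7.93
eef_pos: [0.6336, 0.0448, 0.1441]
ee_rot: [3.142, 0.0, 3.141]
force: [-0.1, -0.5, -2.5]
width: 0.042
gripper_force: 29.6
```

```bash
python3 -c "
from h import *
go(.634,.0455,.034,-np.pi)"
```

```text
pos [0.6336 0.0448 0.1441] yaw 3.1414 shift mm [ -0.4   0.7 110.1] turn first -0.0002 F [-0.1 -0.5 -2.5] w 0.042 t 7.93
```

Call:
servo_tool:
  series:
    - [[0, 0, 16, 0], [0, 0, 18, 0], [0, 0, 18, 0], [0, 0, 18, 0], [0, 0, 16, 0], [0, 0, 12, 0], [0, 0, 7, 0], [0, 0, 3.5, 0], [0, 0, 1.2, 0], [0, 0, 0, 0]]

```text
t: 8.77
eef_pos: [0.6341, 0.0457, 0.0347]
ee_rot: [3.142, 0.001, -3.141]
force: [0.1, -0.6, -1.8]
width: 0.0421
gripper_force: 29.6
```

Call:
servo_tool:
  series:
    - [[0, 0, 0, 0], [0, 0, 0, 0], [0, 0, 0, 0], [0, 0, 0, 0], [0, 0, -8, 0], [0, 0, -15, 0], [0, 0, -22, 0], [0, 0, -25, 0], [0, 0, -25, 0], [0, 0, -25, 0]]
  claw: -0.2

```text
t: 9.6
eef_pos: [0.6336, 0.0456, 0.1563]
ee_rot: [3.142, 0.001, -3.141]
force: [0.5, -0.4, 0.6]
width: 0.0527
gripper_force: 0.0
```

```bash
python3 -c "
from h import *
go(.457,.187,.13,np.pi/2);go(.457,.187,.13,-np.pi/2);print(telemetry.get_state()['q'])"
```

```text
pos [0.6336 0.0456 0.1563] yaw -3.1407 shift mm [ 141.4 -176.6   26.3] turn first 1.5717 F [ 0.5 -0.4  0.6] w 0.0527 t 9.6
pos [0.6336 0.0456 0.1563] yaw -3.1407 shift mm [-141.4  176.6   26.3] turn first -1.5699 F [ 0.5 -0.4  0.6] w 0.0527 t 9.6
[ 3.78597915e-01  3.44573026e-01 -1.76262431e-01  1.95807127e-04
 -1.04939156e+00 -1.94859996e+00]
```

Call:
servo_tool:
  series:
    - [[0, 0, 0, -0.12], [0, 0, 0, -0.12], [0, 0, 0, -0.12], [0, 0, 0, -0.12], [0, 0, 0, -0.12], [0, 0, 0, -0.12], [0, 0, 0, -0.12], [0, 0, 0, -0.12], [0, 0, 0, -0.12], [0, 0, 0, -0.12]]

```text
t: 10.43
eef_pos: [0.6337, 0.0456, 0.1552]
ee_rot: [-3.141, 0.0, -1.935]
force: [-1.1, -0.4, 1.1]
width: 0.0529
gripper_force: 0.0
```

Call:
servo_tool:
  series:
    - [[0, 0, 0, -0.12], [0, 0, 0, -0.12], [0, 0, 0, -0.12], [0, 0, 0, -0.01], [-23, 29, 4, 0], [-23, 29, 4, 0], [-23, 29, 4, 0], [-23, 29, 4, 0], [-23, 29, 4, 0], [-26, 31, 6, 0]]

```text
t: 11.27
eef_pos: [0.4567, 0.1873, 0.129]
ee_rot: [-3.14, 0.001, -1.575]
force: [0.2, 1.5, 0.1]
width: 0.0523
gripper_force: 0.0
```

```bash
python3 -c "
from h import *
go(.457,.187,.13,-np.pi/2)
t=eyes.grab_frame('top');s=eyes.grab_frame('side')
m=trace('top','straightedge');print([(d['conf'],np.argwhere(d['mask']).mean(0)) for d in m])
a=cv2.resize(t[155:250,150:245,::-1],(390,390),interpolation=2)
b=cv2.resize(s[220:330,180:290,::-1],(390,390),interpolation=2)
cv2.imwrite('pics/se.png',np.hstack([a,b]))"
```

```text
pos [0.4567 0.1873 0.129 ] yaw -1.5753 shift mm [ 0.3 -0.3 -1. ] turn first -0.0045 F [0.2 1.5 0.1] w 0.0523 t 11.27
[(0.93, array([319.56190938, 163.47201357])), (0.24, array([187.76211454, 120.16740088]))]
```

View pics/se.png

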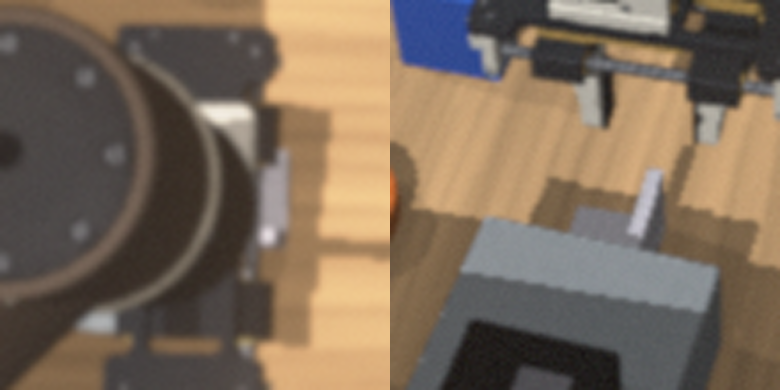

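The side crop shows the two open fingers at (595,100) and (710,120), straddling the rib at (650,190). I descend and grip the free end.

Call:
servo_tool:
  series:
    - [[0, 0, 12, 0], [0, 0, 14, 0], [0, 0, 14, 0], [0, 0, 14, 0], [0, 0, 14, 0], [0, 0, 14, 0], [0, 0, 12, 0], [0, 0, 9, 0], [0, 0, 5, 0], [0, 0, 0, 0]]

```text
t: 12.25
eef_pos: [0.4577, 0.186, 0.0195]
ee_rot: [3.141, -0.001, -1.573]
force: [-0.1, -0.5, -0.6]
width: 0.0528
gripper_force: 0.0
```

Call:
servo_tool:
  series:
    - [[0, 0, 0, 0], [0, 0, 0, 0], [0, 0, 0, 0], [0, 0, 0, 0], [0, 0, 0, 0], [0, 0, 0, 0], [0, 0, 0, 0], [0, 0, 0, 0], [0, 0, 0, 0], [0, 0, 0, 0]]
  claw: 1
  grip_force: 30

```text
t: 13.08
eef_pos: [0.4579, 0.1868, 0.0205]
ee_rot: [-3.141, 0.0, -1.571]
force: [0.8, -0.4, 2.3]
width: 0.0099
gripper_force: 30.0
```

Call:
servo_tool:
  series:
    - [[8, 0, 0, 0], [12, 0, 0, 0], [16, 0, 0, 0], [18, 0, 0, 0], [18, 0, 0, 0], [18, 0, 0, 0], [18, 0, 0, 0], [18, 0, 0, 0], [18, 0, 0, 0], [18, 0, 0, 0]]

```text
t: 13.92
eef_pos: [0.4576, 0.0235, 0.0204]
ee_rot: [-3.141, 0.001, -1.571]
force: [0.2, 3.2, 1.1]
width: 0.0096
gripper_force: 30.0
```

Call:
servo_tool:
  series:
    - [[18, 0, 0, 0], [18, 0, 0, 0], [18, 0, 0, 0], [18, 0, 0, 0], [18, 0, 0, 0], [18, 0, 0, 0], [14, 0, 0, 0], [8, 0, 0, 0], [3, 0, 0, 0], [0, 0, 0, 0]]

```text
t: 14.75
eef_pos: [0.4574, -0.1094, 0.0204]
ee_rot: [3.141, -0.0, -1.572]
force: [0.6, -4.9, 3.9]
width: 0.0099
gripper_force: 30.0
```

Call:
servo_tool:
  series:
    - [[0, 0, 0, 0], [0, 0, 0, 0], [0, 0, 0, 0], [0, 0, 0, 0], [0, 0, -8, 0], [0, 0, -14, 0], [0, 0, -20, 0], [0, 0, -24, 0], [0, 0, -24, 0], [0, 0, -20, 0]]
  claw: 0.2

```text
t: 15.58
eef_pos: [0.4578, -0.1082, 0.1325]
ee_rot: [-3.141, -0.0, -1.57]
force: [1.0, 0.2, 0.9]
width: 0.0353
gripper_force: 0.0
```

```bash
python3 -c "
from h import *
go(.457,-.0287,.13,-np.pi/2)
for n in C:
    im=eyes.grab_frame(n);cv2.imwrite(f'pics/{n}2.png',im[:,:,::-1])
    for d in trace(n,'straightedge'):
        print(n,d['conf'],np.argwhere(d['mask']).mean(0).round(),d['mask'].sum())
        if d['mask'][:, :].any() and np.argwhere(d['mask']).mean(0)[0]<300: print(fit({n:d['mask']},EDGE,[.457,-.0287,0]))
"
```

```text
pos [ 0.4578 -0.1082  0.1325] yaw -1.5702 shift mm [-79.5   0.8   2.5] turn first 0.0006 F [1.  0.2 0.9] w 0.0353 t 15.58
side 0.75 [354. 378.] 5501
side 0.62 [222. 263.] 1383
(array([ 0.4603, -0.0275, -0.0086]), np.float64(0.063))
top 0.75 [330. 159.] 5065
```

View pics/top2.png

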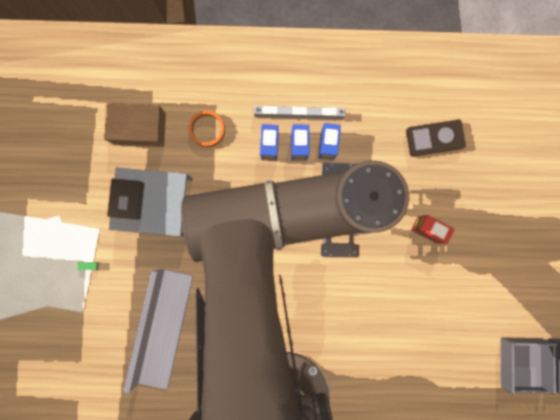

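View pics/side2.png

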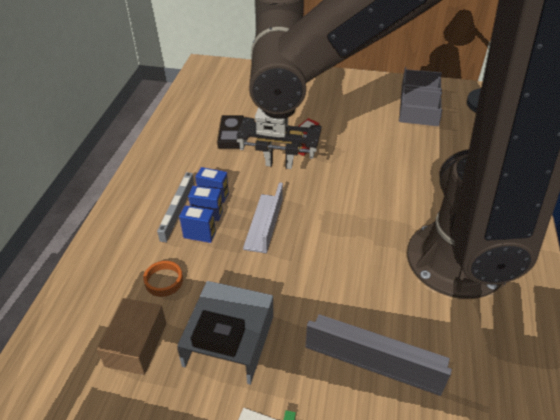

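The spare stands in the free place at top (270,142), and the straightedge lies flat and fully out at side (265,218), right in front of the row. I take it by its middle.

Call:
servo_tool:
  series:
    - [[-15, 0, 0, 0], [-25, 0, 0, 0], [-25, 0, 0, 0], [-15, 0, 0, 0], [0, 0, 18, 0], [0, 0, 22, 0], [0, 0, 22, 0], [0, 0, 20, 0], [0, 0, 15, 0], [0, 0, 8.5, 0]]
  claw: 0.2

```text
t: 16.62
eef_pos: [0.4557, -0.0288, 0.0223]
ee_rot: [3.137, -0.001, -1.571]
force: [-0.4, 0.8, -0.3]
width: 0.0353
gripper_force: 0.0
```

Call:
servo_tool:
  series:
    - [[0, 0, 0, 0], [0, 0, 0, 0], [0, 0, 0, 0], [0, 0, 0, 0], [0, 0, 0, 0], [0, 0, 0, 0], [0, 0, 0, 0], [0, 0, 0, 0], [0, 0, 0, 0], [0, 0, 0, 0]]
  claw: 1
  grip_force: 40

```text
t: 17.45
eef_pos: [0.4581, -0.0282, 0.0256]
ee_rot: [-3.14, 0.0, -1.571]
force: [-2.0, 0.9, 7.0]
width: 0.0098
gripper_force: 40.0
```

```bash
python3 -c "
from h import *
go(.535,-.0287,.027,-np.pi/2)
for n in C:
    im=eyes.grab_frame(n)
    for d in trace(n,'stop_bar')[:2]: print(n,d['conf'],fit({n:d['mask']},[box(-.01,.01,-.115,.115,0,.04)],[.716,-.0287,0]))
t=eyes.grab_frame('top')
g=cv2.resize(t,None,fx=4,fy=4,interpolation=2)
cv2.imwrite('pics/bar.png',cv2.resize(t[95:170,240:360,::-1],None,fx=6,fy=6,interpolation=2))
"
```

```text
pos [ 0.4581 -0.0282  0.0256] yaw -1.5707 shift mm [  0.5 -76.9  -1.4] turn first 0.0001 F [-2.   0.9  7. ] w 0.0098 t 17.45
side 0.92 (array([ 0.7221, -0.0293,  0.0121]), np.float64(0.155))
top 0.56 (array([ 0.7166, -0.0284,  0.0017]), np.float64(0.063))
```

View pics/bar.png

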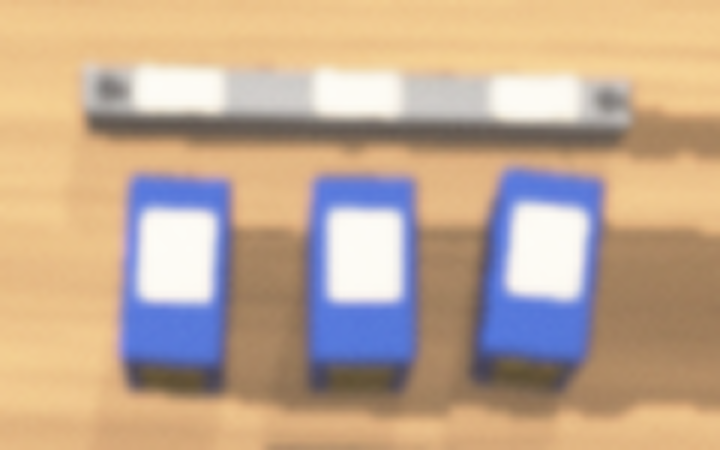

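Call:
servo_tool:
  series:
    - [[0, -4, -1, 0], [0, -8, 0, 0], [0, -10, 0, 0], [0, -12, 0, 0], [0, -12, 0, 0], [0, -10, 0, 0], [0, -8, 0, 0], [0, -4, 0, 0], [0, -2, 0, 0], [0, 0, 0, 0]]

```text
t: 18.53
eef_pos: [0.528, -0.0286, 0.0256]
ee_rot: [3.141, -0.0, -1.571]
force: [-2.4, -1.4, 0.5]
width: 0.0095
gripper_force: 40.0
```

Call:
servo_tool:
  series:
    - [[0, -2, 0, 0], [0, -2, 0, 0], [0, -2, 0, 0], [0, -2, 0, 0], [0, -2, 0, 0], [0, -2, 0, 0], [0, -2, 0, 0], [0, -2, 0, 0], [0, -2, 0, 0], [0, -2, 0, 0]]

```text
t: 19.37
eef_pos: [0.5452, -0.0289, 0.0257]
ee_rot: [3.137, -0.001, -1.571]
force: [-12.5, 0.4, 12.7]
width: 0.01
gripper_force: 40.0
```

Call:
servo_tool:
  series:
    - [[0, -1.5, 0, 0], [0, -1.5, 0, 0], [0, -1.5, 0, 0], [0, -1.5, 0, 0], [0, -1.5, 0, 0], [0, -1.5, 0, 0], [0, -1.5, 0, 0], [0, -1.5, 0, 0], [0, -1.5, 0, 0], [0, -1.5, 0, 0]]

```text
t: 20.2
eef_pos: [0.5589, -0.0294, 0.0259]
ee_rot: [3.135, -0.001, -1.572]
force: [-14.8, -0.5, 15.0]
width: 0.01
gripper_force: 40.0
```

Call:
servo_tool:
  series:
    - [[0, -1.2, -0.4, 0], [0, -1.2, -0.4, 0], [0, -1.2, 0, 0], [0, -1.2, 0, 0], [0, -1.2, 0, 0], [0, -1.2, 0, 0], [0, -1.2, 0, 0], [0, -1.2, 0, 0], [0, -1.2, 0, 0], [0, -1.2, 0, 0]]

```text
t: 21.03
eef_pos: [0.5747, -0.0283, 0.0264]
ee_rot: [3.141, 0.0, -1.571]
force: [-3.0, 0.1, -4.7]
width: 0.0098
gripper_force: 40.0
```

```bash
python3 -c "
from h import *
go(.5755,-.0287,.027,-np.pi/2)
im=eyes.grab_frame('side')
s=cv2.resize(im[160:250,140:260,::-1],None,fx=6,fy=6,interpolation=2)
cv2.imwrite('pics/push.png',s)
eyes.grab_frame('top')
for n in C:
  for d in trace(n,'pack_a'): print(n,fit({n:d['mask']},PACK,[*recognise.__call__(n,'pack_a')[0]['position'][:2],0]) if 0 else np.argwhere(d['mask']).mean(0).round(1))
"
```

```text
pos [ 0.5747 -0.0283  0.0264] yaw -1.5708 shift mm [ 0.4 -0.8 -0.6] turn first -0.0 F [-3.   0.1 -4.7] w 0.0098 t 21.03
side [200.3 195.2]
side [222.2 184.7]
side [136.7 305.2]
top [113.8 267.6]
```

View pics/push.png

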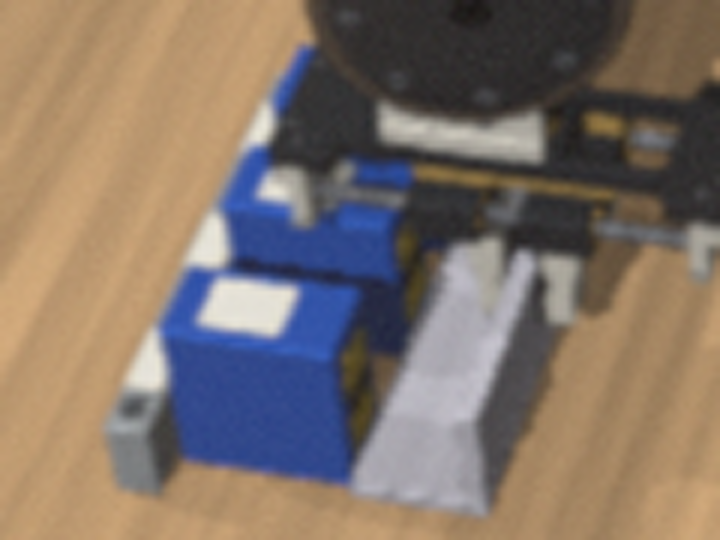

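The side crop shows pack faces at the bar's face and the leaf edge on all three packs. The near pack is at (270,370) with its base close to the bar, and the gripper body is above the pack tops. Now I seat them gently.

Call:
servo_tool:
  series:
    - [[0, -0.4, 0, 0], [0, -0.4, 0, 0], [0, -0.4, 0, 0], [0, -0.4, 0, 0], [0, 0, 0, 0], [0, 0, 0, 0], [0, 0, 0, 0], [0, 0, 0, 0], [0, 0, 0, 0], [0, 0, 0, 0]]

```text
t: 22.07
eef_pos: [0.5763, -0.0284, 0.0266]
ee_rot: [-3.141, -0.0, -1.571]
force: [-5.7, -0.0, -2.6]
width: 0.0096
gripper_force: 40.0
```

Call:
servo_tool:
  series:
    - [[0, -0.3, 0, 0], [0, -0.3, 0, 0], [0, -0.3, 0, 0], [0, -0.3, 0, 0], [0, 0, 0, 0], [0, 0, 0, 0], [0, 0, 0, 0], [0, 0, 0, 0], [0, 0, 0, 0], [0, 0, 0, 0]]

```text
t: 22.9
eef_pos: [0.5773, -0.0284, 0.0265]
ee_rot: [3.141, -0.0, -1.571]
force: [-4.7, -0.5, -1.8]
width: 0.0098
gripper_force: 40.0
```

Call:
servo_tool:
  series:
    - [[0, -0.3, 0, 0], [0, -0.3, 0, 0], [0, -0.3, 0, 0], [0, -0.3, 0, 0], [0, 0, 0, 0], [0, 0, 0, 0], [0, 0, 0, 0], [0, 0, 0, 0], [0, 0, 0, 0], [0, 0, 0, 0]]

```text
t: 23.73
eef_pos: [0.5775, -0.0286, 0.0262]
ee_rot: [3.14, -0.0, -1.571]
force: [-5.8, -0.4, -0.6]
width: 0.0103
gripper_force: 40.0
```

Call:
servo_tool:
  series:
    - [[0, -0.4, 0, 0], [0, -0.4, 0, 0], [0, -0.4, 0, 0], [0, -0.3, 0, 0], [0, 0, 0, 0], [0, 0, 0, 0], [0, 0, 0, 0], [0, 0, 0, 0], [0, 0, 0, 0], [0, 0, 0, 0]]

```text
t: 24.57
eef_pos: [0.5776, -0.0287, 0.026]
ee_rot: [3.137, -0.001, -1.571]
force: [-10.8, 0.6, 3.2]
width: 0.0098
gripper_force: 40.0
```

Call:
servo_tool:
  series:
    - [[0, -0.4, 0, 0], [0, -0.4, 0, 0], [0, -0.4, 0, 0], [0, -0.3, 0, 0], [0, 0, 0, 0], [0, 0, 0, 0], [0, 0, 0, 0], [0, 0, 0, 0], [0, 0, 0, 0], [0, 0, 0, 0]]

```text
t: 25.4
eef_pos: [0.5777, -0.0287, 0.0261]
ee_rot: [3.135, -0.001, -1.572]
force: [-16.6, 3.0, 7.4]
width: 0.0099
gripper_force: 40.0
```

```bash
python3 -c "
from h import *
s=telemetry.get_state();print(s['eef_pos'],s['ee_rot'],s['force'],s['moment'])
im={n:eyes.grab_frame(n) for n in C}
# bar-to-pack check
for n in C:
  for d in trace(n,'pack_a'):
    c=np.argwhere(d['mask']).mean(0)[::-1];p=pix(n,*c,.06);print(n,p.round(3),fit({n:d['mask']},PACK,[p[0],p[1],0]))
"
```

```text
[ 0.57771811 -0.02872983  0.02605509] [ 3.13492892e+00 -6.45336731e-04 -1.57150496e+00] [-16.58324085   2.95397813   7.43324669] [1.37952444 6.14186572 0.0660205 ]
side [ 0.428 -0.333  0.06 ] (array([ 0.4327, -0.3595,  0.1771]), np.float64(0.177))
side [ 0.664 -0.016  0.06 ] (array([ 0.6737, -0.031 ,  0.1136]), np.float64(0.411))
top [ 0.426 -0.357  0.06 ] (array([ 0.4265, -0.3614,  1.0628]), np.float64(0.067))
top [0.705 0.053 0.06 ] (array([0.6684, 0.0444, 0.0385]), np.float64(0.918))
```

Stalled at x=0.5777 with the force rising, so the packs are seated. I rock the yaw a little under light load to seat both end packs, then ease off.

Call:
servo_tool:
  series:
    - [[0, 0, 0, 0.004], [0, 0, 0, 0.004], [0, 0, 0, 0.004], [0, 0, 0, 0], [0, 0, 0, 0], [0, 0, 0, -0.006], [0, 0, 0, -0.006], [0, 0, 0, 0], [0, 0, 0, 0], [0, 0, 0, 0]]

```text
t: 26.43
eef_pos: [0.5777, -0.0287, 0.026]
ee_rot: [3.135, -0.001, -1.571]
force: [-17.0, 4.0, 8.1]
width: 0.0094
gripper_force: 40.0
```

Call:
servo_tool:
  series:
    - [[0, 0, 0, -0.004], [0, 0, 0, -0.004], [0, 0, 0, -0.004], [0, 0, 0, 0], [0, 0, 0, 0], [0, 0, 0, 0.006], [0, 0, 0, 0.006], [0, 0, 0, 0], [0, 0, 0, 0], [0, 0, 0, 0]]

```text
t: 27.27
eef_pos: [0.5777, -0.0287, 0.026]
ee_rot: [3.135, -0.001, -1.571]
force: [-16.0, 4.0, 8.5]
width: 0.0097
gripper_force: 40.0
```

```bash
python3 -c "
from h import *
s=telemetry.get_state();print(s['eef_pos'],s['ee_rot'],s['force'],s['moment'])
"
```

```text
[ 0.57765389 -0.02872138  0.02601742] [ 3.13479013e+00 -6.64399826e-04 -1.57149691e+00] [-16.01303004   4.01619908   8.50214066] [1.31834736 6.13994923 0.17350869]
```

Call:
servo_tool:
  series:
    - [[0, 1, 0, 0], [0, 1, 0, 0], [0, 2, 0, 0], [0, 2, 0, 0], [0, 3, 0, 0], [0, 4, 0, 0], [0, 4, 0, 0], [0, 3, 0, 0], [0, 0, 0, 0], [0, 0, 0, 0]]

```text
t: 28.1
eef_pos: [0.5618, -0.0283, 0.0268]
ee_rot: [-3.141, 0.0, -1.571]
force: [0.4, -1.1, -3.3]
width: 0.0099
gripper_force: 40.0
```

Call:
servo_tool:
  series:
    - [[0, 0, 0.5, 0], [0, 0, 0.5, 0], [0, 0, 0, 0], [0, 0, 0, 0], [0, 0, 0, 0], [0, 0, 0, 0], [0, 0, 0, 0], [0, 0, 0, 0], [0, 0, 0, 0], [0, 0, 0, 0]]

```text
t: 28.93
eef_pos: [0.5619, -0.0283, 0.0257]
ee_rot: [-3.141, 0.0, -1.571]
force: [1.3, -0.4, -1.3]
width: 0.0096
gripper_force: 40.0
```

Call:
servo_tool:
  series:
    - [[0, 0, 0.3, 0], [0, 0, 0, 0], [0, 0, 0, 0], [0, 0, 0, 0], [0, 0, 0, 0], [0, 0, 0, 0], [0, 0, 0, 0], [0, 0, 0, 0], [0, 0, 0, 0], [0, 0, 0, 0]]
  claw: 0.4

```text
t: 29.77
eef_pos: [0.5617, -0.0283, 0.0253]
ee_rot: [3.142, -0.0, -1.571]
force: [-0.5, 1.3, -1.0]
width: 0.0267
gripper_force: 0.0
```

Call:
servo_tool:
  series:
    - [[0, 0, -8, 0], [0, 0, -15, 0], [0, 0, -25, 0], [0, 0, -30, 0], [0, 10, -30, 0], [0, 20, -20, 0], [20, 30, 0, 0], [25, 30, 0, 0], [25, 30, 0, 0], [25, 30, 0, 0]]

```text
t: 30.6
eef_pos: [0.4102, -0.124, 0.154]
ee_rot: [-3.141, 0.0, -1.57]
force: [1.0, -0.4, 0.2]
width: 0.0262
gripper_force: 0.0
```

Call:
servo_tool:
  series:
    - [[40, 0, 0, 0], [40, 0, 0, 0], [40, 0, 0, 0], [40, 0, 0, 0], [40, 0, 0, 0], [40, 0, 0, 0], [20, 0, 0, 0], [0, 0, 0, 0], [0, 0, 0, 0], [0, 0, 0, 0]]

```text
t: 31.43
eef_pos: [0.4113, -0.3831, 0.1534]
ee_rot: [3.141, 0.0, -1.571]
force: [0.3, -0.2, 0.2]
width: 0.0266
gripper_force: 0.0
```

```bash
python3 -c "
from h import *
go(.4,-.4,.15,-np.pi/2)
im={n:eyes.grab_frame(n) for n in C}
a=cv2.resize(im['top'][95:195,235:355,::-1],(400,333),interpolation=2)
b=cv2.resize(im['side'][160:260,145:265,::-1],(400,333),interpolation=2)
cv2.imwrite('pics/end.png',np.hstack([a,b]))
for n in C:
  for d in trace(n,'pack_a'):
    c=np.argwhere(d['mask']).mean(0)[::-1];p=pix(n,*c,.06);print(n,fit({n:d['mask']},PACK,[p[0],p[1],0]))
  for d in trace(n,'straightedge'):
    if np.argwhere(d['mask']).mean(0)[0]<280: print(n,fit({n:d['mask']},EDGE,[.562,-.029,0]))
"
```

```text
pos [ 0.4113 -0.3831  0.1534] yaw -1.5715 shift mm [16.9 11.3  3.4] turn first -0.0007 F [ 0.3 -0.2  0.2] w 0.0266 t 31.43
side (array([ 0.6721, -0.0299,  0.1765]), np.float64(0.3))
side (array([0.6735, 0.0464, 0.0458]), np.float64(0.09))
side (array([ 0.6738, -0.1016,  0.112 ]), np.float64(0.371))
side (array([ 0.4321, -0.3609,  0.1717]), np.float64(0.193))
side (array([0.5761, 0.0237, 1.3766]), np.float64(0.403))
side (array([ 0.5646, -0.0292,  0.0011]), np.float64(0.069))
top (array([0.6673, 0.0446, 0.0173]), np.float64(0.057))
top (array([ 0.6694, -0.0991, -0.0277]), np.float64(0.1))
top (array([ 0.6691, -0.0316,  0.0063]), np.float64(0.054))
top (array([ 0.6661,  0.213 , -0.2056]), np.float64(0.726))
top (array([ 0.5603, -0.0283,  0.0024]), np.float64(0.037))
```

View pics/end.png

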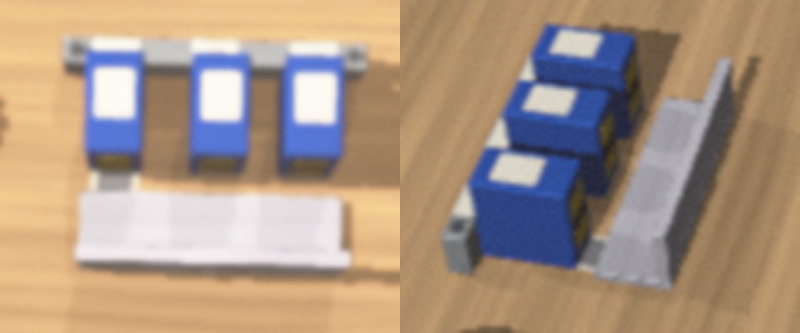

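```bash
python3 -c "
from h import *
im=eyes.grab_frame('top');g=cv2.resize(im,None,fx=4,fy=4,interpolation=2).astype(int)
B=(g[:,:,2]-g[:,:,0]>60)
for p in([.6685,.0446],[.669,-.0305],[.669,-.0995]):
    # near edge line of top face: per column lowest blue row
    q=proj('top',[[p[0]-.038,p[1]+s,.08] for s in(.016,-.016)]);c0,c1=(q[:,0]*4).astype(int)
    r=[];cs=range(c0,c1)
    for c in cs:
        v=g[int(q[:,1].mean()*4)-24:int(q[:,1].mean()*4)+24,c,2]; r.append(int(q[:,1].mean()*4)-24+np.argmin(np.diff(cv2.GaussianBlur(v.astype(np.float32)[:,None],(1,9),0)[:,0])))
    f=np.polyfit(list(cs),r,1); e=[pix('top',(c+.5)/4-.5,(np.polyval(f,c)+.5)/4-.5,.08) for c in(c0,c1)]
    d=e[0]-e[1];print(e[0].round(4),e[1].round(4),'yaw',round(float(-np.arctan2(d[0],d[1])),4))
"
```

```text
[0.6307 0.062  0.08  ] [0.6303 0.0296 0.08  ] yaw -0.0127
[ 0.6311 -0.0135  0.08  ] [ 0.6306 -0.0454  0.08  ] yaw -0.0137
[ 0.6309 -0.082   0.08  ] [ 0.6312 -0.1145  0.08  ] yaw 0.0109
```

The front faces lie within 1 mm of one line, x = 0.6303–0.6312 (expected 0.6305), with yaws about 0. The straightedge lies flat and is released.

```bash
python3 -c "
from station import ticket
print(ticket.job_done())"
```

```text
the job is handed in; nothing more can be done
None
```

I handed the job in at about 32 s: in the last pictures the three packs stand in line against the stop bar (front faces within 1 mm), the straightedge lies flat and released, and I moved none of the other items.

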